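# Turn the bracket in the nest and set the air valve

## Robot

A 6-joint arm with a two-finger parallel gripper is mounted at the origin on the work surface. World frame = base frame: x ahead of the robot, y to its left, z up, the work surface at z = 0. Lengths are in m, angles in rad, forces in N, time in s.
With the tool pointing down it reaches from about 0.325 to 0.9 m from the base axis. Payload 6.1 kg.
Tool frame: the origin (TCP) lies midway between the tips of the shut fingers; the grasp point (between the pads) lies env.grip_depth behind it (env.grip_depth is the distance from the TCP to the grasp point, in m); z points along the fingers, y is the line along which they close (so a half turn about z gives the same grasp; the last joint's range is limited). The gripper opens to 85 mm and grips with 20 to 120 N. Pads are 22 mm wide; open, the fingers measure 114 mm over their backs; the gripper's body (76 mm by 85 mm) begins 54 mm behind the grasp point. The pads swing forward as they close: fully open they stand 13 mm farther back than shut.
Start: joints at [1.125, 0.22, 1.526, -0, 1.395, -0.126], TCP at [0.196, 0.593, 0.231] pointing down, gripper open.
Joint ranges: [-2.98, 2.98], [-0.91, 2.08], [0.09, 2.57], [-1.24, 4.39], [0.2, 2.65], [-2.68, 2.68]. Speed limits (rad/s): [2.57, 2.57, 3.01, 3.14, 3.14, 3.14].

## Interface

Orientations are given as a 3x3 rotation matrix whose columns are the frame's x, y, z axes.
In Python, from rig import env gives the robot as it stands.
- The arm moves only by the tool carry_out, never from a script. Its argument "moves" is a list that holds one entry, the list of rows, each a list of 7 numbers: the turn, a rotation vector about the world's x, y, z in degrees, then the shift along the world's x, y, z in m, then the gripper's target within -1 to 1 (shut at 1, half-way at 0, fully open at -1). In form: [[[wx, wy, wz, x, y, z, jaw], ...]]. A call has 1 to 20 rows; each row shifts and turns the commanded pose from where the row before left it; what a row does not reach is not made up. A row lasts 1/12 s, in which the tool goes at most 41.7 mm and 7.16 degrees, less where a joint would pass 70% of its speed; a pose out of reach is approached as far as the arm can. A call with a gripper value outside its range is refused whole. The fingers move at their own pace and stop on an object; "force" is the grip in N (left out, the last holds). Time passes only in rows, so rows that do not move let the fingers close. It gives the time, the measured TCP pose, the force, the opening and the grip force at its end, in the units of the state.
- env.sense(): the state, without advancing time (a new reading comes with each control period).
- env.capture(name): name is "side" or "top" or "wrist"; returns the picture (480x640x3 uint8, red, green, blue); there is no depth.
- env.camera_model(name): a dict with "fovy" (degrees; the focal length in pixels is half the picture's height over the tangent of half this angle, whatever the lens; pixels are square), "cx", "cy" (the principal point, pixels), "T" (4x4, takes a point from camera to world coordinates); the wrist camera has in their place "mount" (4x4, takes a point from camera to tool coordinates, whose origin is the TCP and whose axes are the flange's). Camera axes: x right, y up, looking along -z (the intrinsics and any distortion apply to the point x, -y, -z); pixel columns grow to the right and rows downward; lengths in m; the calibration is good to about 2 mm. A picture is of the moment at which its call begins: read the wrist's pose just before it. camera_model takes no time and is no camera call.
- env.job_done(): hands the job in; it is judged then, once.
The state is a dict: "time_s": time; "joint_positions": joint angles; "joint_velocities": joint speeds; "tau": joint torques, N m; "ee_pos": TCP position; "eef_rot": TCP orientation; "ft_force": force on the tool from outside, world axes, zero at the start; "moment": the same for the moment, N m; "opening": opening from 0.0 (shut) to 1.0 (fully open); "finger_force": force on a finger pad.
Only numpy, scipy, OpenCV 4.12 (cv2) and the standard library are available. Lean on these libraries where they do the work, as an engineer would, in place of code of your own. Each camera call takes 0.05 s, during which the arm holds its last target. There are 200 camera calls.

## Task

The bent bracket in the deburring nest has had its first pass with its upright leg towards the stop bar: give it a quarter turn clockwise (seen from above), so that its next side, the one at right angles to the leg, lies flat against the middle of the bar. Then take the crank handle on the air valve's wheel, screw the valve shut (clockwise from above) to its stop, back it off exactly two full turns from there, and finish the program while still gripping the handle, without letting go. Leave the other things on the bench where they are.

Things in the scene. Friction and masses are not known exactly. Their poses are not given: they have to be found in the camera images.
- bar_face (a point): middle of the stop bar's near face, 4 mm above the nest's plate. The nest is a fixed dark steel plate 190 x 140 x 12 mm lying on the bench; the stop bar, steel, 20 mm thick, 110 mm long and 22 mm tall, crosses its far end. Axes: x points from the open plate into the bar (square to its face), y along the bar, z up. The plate reaches 155 mm from the bar face towards -x; its top is at 12 mm above the bench.
- bracket_leg (a point): middle of the bracket's upright leg (34 mm above the bracket's underside), the place to grip it. The bracket is loose, bent aluminium, about 0.2 kg: a flat foot 70 (x) x 60 (y) x 8 mm, with a leg 8 mm thick, 60 mm wide, standing at the foot's -x end to a total height of 60 mm. Axes: x runs from the leg along the foot to the free edge (pinch the leg along this x), z up. It starts flat on the nest's plate, clear of the bar, leg towards the bar.
- bracket_side (a point): middle of the side edge of the bracket's foot that has to meet the bar, 4 mm above the bracket's underside: from point bracket_leg 31 mm in +x and 30 mm in -y; same axes. When seated the bracket's -y points squarely into the bar, its x along the bar's y, and this point lies within a few mm of point bar_face; leg and foot both touch the bar.
- wheel_axis (a point): point on the vertical axis of the valve's handwheel, at the mid-height of the crank handle (147 mm above the bench). The valve is brass on a fixed grey foot plate 110 x 150 mm; dark steel wheel with three spokes, 128 mm across, its top 114 mm above the bench; the hub ends at 122 mm.
- crank_mid (a point): middle of the crank handle: a black upright round handle 22 mm in diameter and 56 mm tall (118 to 174 mm above the bench), standing on the wheel 50 mm from its axis. It spins freely on its own pin, so a gripper can carry it round the circle without turning itself.
- crank: the same crank handle; origin at the centre of its underside, 29 mm below point crank_mid.
- wheel (a joint): turn of the valve wheel in rad: 0 fully shut at the hard stop, growing as it opens (counter-clockwise seen from above); two turns are 12.566; open limit 25.1 (four turns). Starts between 2 and 7. Stays where it is left; turning takes about 2.5 N at the handle.
- punch: bystander: steel punch 26 mm in diameter, 60 mm tall, upright; origin under its centre
- bush: bystander: brass cylinder 28 mm in diameter, 26 mm tall; origin under its centre
- oil_bottle: bystander: pale plastic bottle 60 mm in diameter, 160 mm tall; origin under its centre
- spanner: bystander: flat steel spanner 180 mm long, along its x
- screwdriver: bystander: screwdriver 200 mm long, black handle, along its x
- blank: bystander: flat aluminium blank 90 x 60 x 8 mm
- grease_tin: bystander: steel tin 70 mm in diameter, 70 mm tall; origin under its centre

How it is judged:
By the outcome, as a careful person would: the job done as asked, in the order asked, and still so for the second after the job is handed in, while the arm keeps its last pose, push and grip.
It also fails if it takes over 72 s, if anything falls off the work surface, if the arm or the gripper's body presses on something with over 40 N, if the wrist force passes 120 N, or if a joint passes its speed limit or range.

## Working session

There is one attempt and no reset: what is moved stays moved. The work goes in short steps, Python scripts to look and compute and a tool call to move; the robot and the scene stay as the last step left them, time stands still between calls to the robot, and variables do not carry over. Pictures are saved under pics/ and viewed, at most 10 in all, crops included, and the job is handed in when it is done.

Besides the shell and the picture viewer there is one more tool, called after ">>>" by a JSON object that holds its "op" and its "data", one argument or row to a line. carry_out: Moves the arm, as the interface text tells. Its arguments: {"type":"object","properties":{"moves":{"type":"array"},"force":{"type":"number"}},"required":["moves"]}

```bash
ls; mkdir -p pics
python3 - <<'E'
from rig import env
import cv2
for n in("top","side"):
    cv2.imwrite(f"pics/{n}0.png",env.capture(n)[:,:,::-1])
for n in("top","side","wrist"): print(n,env.camera_model(n))
print(env.grip_depth,env.sense())
E
```

```text
pics
top {'fovy': 53.41700120665578, 'cx': 319.12770682150114, 'cy': 235.36209852675026, 'T': array([[-0.01396326,  0.992973  , -0.11751449,  0.49456112],
       [-0.99989236, -0.01333673,  0.00611622, -0.01461115],
       [ 0.00450598,  0.11758724,  0.99305233,  1.2038369 ],
       [ 0.        ,  0.        ,  0.        ,  1.        ]])}
side {'fovy': 52.95497030980219, 'cx': 319.5381682938817, 'cy': 240.73508777631764, 'T': array([[ 0.89030605,  0.30478949, -0.33831717,  0.25679532],
       [-0.45479635,  0.55812908, -0.69401167, -0.79238067],
       [-0.02270281,  0.77174821,  0.63552285,  0.8210773 ],
       [ 0.        ,  0.        ,  0.        ,  1.        ]])}
wrist {'fovy': 63.296292190721495, 'cx': 318.4441278304549, 'cy': 234.7263980825835, 'mount': array([[-6.64974082e-04,  9.47003375e-01,  3.21222921e-01,
         8.40000089e-02],
       [ 9.99999142e-01,  9.92369088e-04, -8.55491144e-04,
        -1.78157784e-04],
       [-1.12892470e-03,  3.21222077e-01, -9.47003222e-01,
        -1.42518273e-01],
       [ 0.00000000e+00,  0.00000000e+00,  0.00000000e+00,
         1.00000000e+00]])}
0.0187 {'time_s': 0.1, 'joint_positions': array([ 1.12490836e+00,  2.21165858e-01,  1.52750280e+00, -2.21772820e-05,
        1.39473931e+00, -1.26080901e-01]), 'joint_velocities': array([ 0.00030645, -0.00178417, -0.00248841,  0.00146947, -0.00044832,
       -0.00013755]), 'tau': array([-6.96560219e-04, -4.98251331e+01, -3.90545940e+01, -2.53017815e-04,
        5.86770111e-03, -2.56584462e-05]), 'ee_pos': array([0.1962447 , 0.59279938, 0.23029391]), 'eef_rot': array([[-9.49297239e-01,  3.14379023e-01, -7.63170991e-04],
       [ 3.14379881e-01,  9.49295832e-01, -1.64724314e-03],
       [ 2.06616354e-04, -1.80364897e-03, -9.99998352e-01]]), 'ft_force': array([-0.47565832,  0.36457502, -0.20900346]), 'moment': array([-0.03155979, -0.00307119, -0.03070516]), 'finger_force': 0.0, 'opening': 0.9964517631815666}
```

View pics/top0.png

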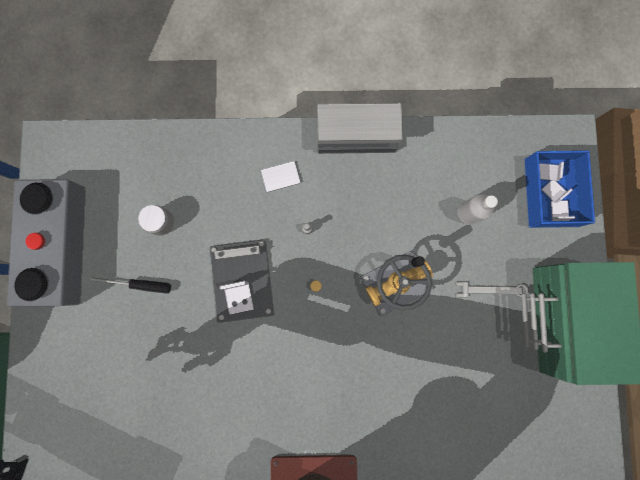

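View pics/side0.png

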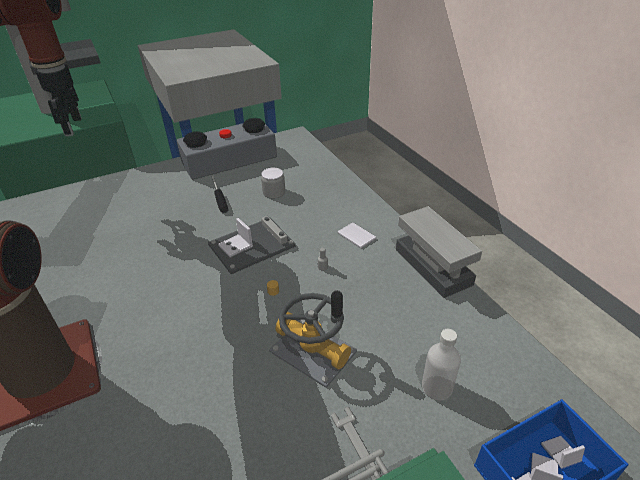

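The top view shows the nest at about (242,280), with the bar at its far end (240,250). The bracket is at (236,297), with its leg at about (235,287). The wheel hub is at (397,285) and the crank at (417,262). In the side view the crank top is at (337,295) and the leg at (244,232).

```bash
cat > h.py <<'E'
import numpy as np, cv2
from rig import env
def cam(name,s=None):
    m=env.camera_model(name)
    if name=="wrist":
        P=np.eye(4);P[:3,:3]=s["eef_rot"];P[:3,3]=s["ee_pos"];T=P@m["mount"]
    else:T=m["T"]
    return m,T,240/np.tan(np.radians(m["fovy"]/2))
def ray(name,u,v,s=None):
    m,T,f=cam(name,s)
    return T[:3,3],T[:3,:3]@np.array([(u-m["cx"])/f,-(v-m["cy"])/f,-1])
def onz(name,u,v,z,s=None):
    o,d=ray(name,u,v,s);return o+d*(z-o[2])/d[2]
def proj(name,p,s=None):
    m,T,f=cam(name,s);q=np.linalg.inv(T)@np.append(p,1)
    return np.array([m["cx"]+f*q[0]/-q[2],m["cy"]-f*q[1]/-q[2]])
E
python3 - <<'E'
from h import *
np.set_printoptions(precision=4,suppress=True)
for k,u,v,z in[("barL",216,252,.034),("barR",265,246,.034),("plate nearL",219,321,.012),("plate nearR",272,313,.012),("hub",397,285,.122),("wheelc",404,281,.114),("crank",417,261,.174),("leg",235,287,.072),("foot",238,303,.02),("punch",307,230,.03),("bush",316,286,.026),("bottle",490,202,.16)]: print(k,onz("top",u,v,z))
print(onz("side",337,293,.174),onz("side",312,317,.122))
E
```

```text
barL [0.5952 0.2321 0.034 ]
barR [0.6084 0.1118 0.034 ]
plate nearL [0.4267 0.2274 0.012 ]
plate nearR [0.4443 0.097  0.012 ]
hub [ 0.5074 -0.1955  0.122 ]
wheelc [ 0.5163 -0.2131  0.114 ]
crank [ 0.5578 -0.2318  0.174 ]
leg [0.5086 0.1784 0.072 ]
foot [0.4701 0.1797 0.02  ]
punch [0.6473 0.0081 0.03  ]
bush [ 0.5088 -0.0124  0.026 ]
bottle [ 0.6877 -0.4024  0.16  ]
[ 0.5601 -0.2379  0.174 ] [ 0.5117 -0.2267  0.122 ]
```

>>> {"op": "carry_out", "data": {
  "moves": [
    [[0,0,-4.64,0.0224,-0.0281,-0.0029,-1],[0,0,-4.64,0.0224,-0.0281,-0.0029,-1],[0,0,-4.64,0.0224,-0.0281,-0.0029,-1],[0,0,-4.64,0.0224,-0.0281,-0.0029,-1],[0,0,-4.64,0.0224,-0.0281,-0.0029,-1],[0,0,-4.64,0.0224,-0.0281,-0.0029,-1],[0,0,-4.64,0.0224,-0.0281,-0.0029,-1],[0,0,-4.64,0.0224,-0.0281,-0.0029,-1],[0,0,-4.64,0.0224,-0.0281,-0.0029,-1],[0,0,-4.64,0.0224,-0.0281,-0.0029,-1],[0,0,-4.64,0.0224,-0.0281,-0.0029,-1],[0,0,-4.64,0.0224,-0.0281,-0.0029,-1],[0,0,-4.64,0.0224,-0.0281,-0.0029,-1],[0,0,-4.64,0.0224,-0.0281,-0.0029,-1],[0,0,0,0,0,0,-1],[0,0,0,0,0,0,-1],[0,0,0,0,0,0,-1]]
  ]
}}

```text
time_s: 1.52
ee_pos: [0.5096, 0.1999, 0.1902]
eef_rot: [[-0.117, 0.993, -0.001], [0.993, 0.117, 0.0], [0.0, -0.001, -1.0]]
ft_force: [0.6, 0.2, 0.3]
opening: 0.997
finger_force: 0.0
```

Run:
```python
from h import *
s=env.sense();im=env.capture("wrist");np.savez("w1.npz",im=im,**{k:s[k] for k in("eef_rot","ee_pos")})
cv2.imwrite("pics/w1.png",im[:,:,::-1])
print(s["ee_pos"],s["eef_rot"],s["joint_positions"])
```

```text
[0.50956523 0.1999454  0.19019303] [[-1.16997272e-01  9.93131268e-01 -1.38629219e-03]
 [ 9.93132180e-01  1.16997620e-01  1.71710339e-04]
 [ 3.32723793e-04 -1.35668174e-03 -9.99999024e-01]] [2.29537674e-01 6.96418019e-02 1.77313856e+00 5.00861888e-04
 1.30012319e+00 1.12137358e-01]
```

View pics/w1.png

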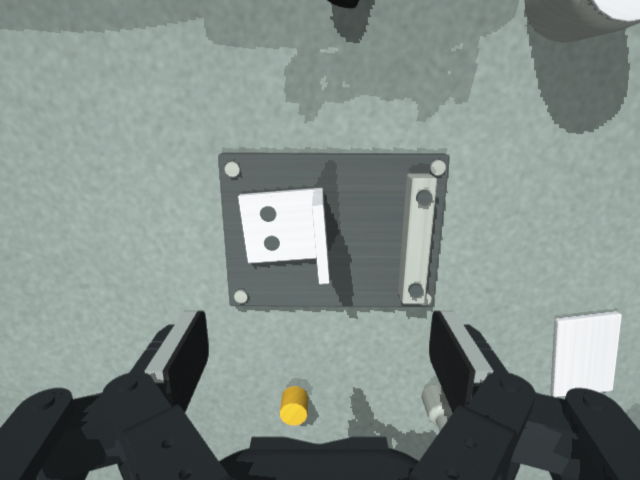

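The wrist view shows the bracket foot spanning about (239–318, 190–263), the leg at (314–329, 187–284), and the bar at (402–436, 175–305). I'll zoom in for the edges.

Run:
```python
from h import *
d=np.load("w1.npz");im=d["im"]
c=im[145:315,215:455,::-1]
cv2.imwrite("pics/w1c.png",cv2.resize(c,None,fx=3,fy=3,interpolation=cv2.INTER_NEAREST))
```

```text
(no output)
```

View pics/w1c.png

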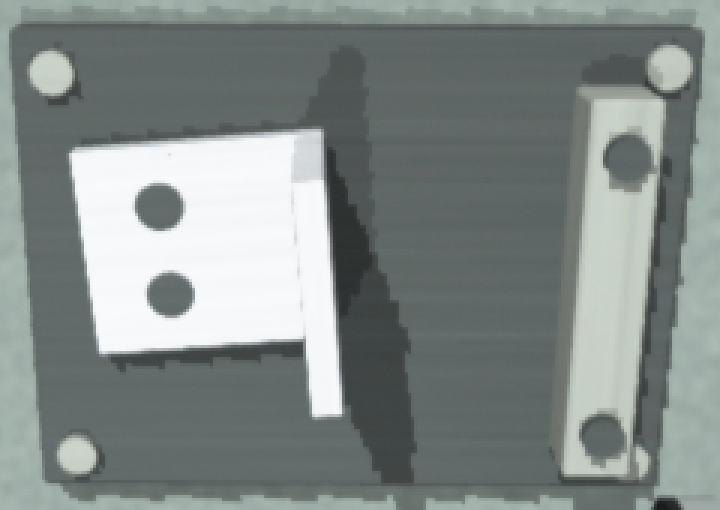

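The crop shows the leg-top corners at (293,182), (325,182), (343,415) and (312,417). The foot's free edge runs (70,149)–(100,352). The bar's near top edge runs (590,97)–(562,475), with its base at (578,90)–(553,460).

Run:
```python
from h import *
np.set_printoptions(precision=4,suppress=True)
s=np.load("w1.npz")
g=lambda u,v,z:onz("wrist",215+u/3,145+v/3,z,s)
L=[g(u,v,.072) for u,v in[(293,182),(325,182),(343,415),(312,417)]]
F=[g(70,149,.02),g(100,352,.02)]
B=[g(590,97,.034),g(562,475,.034)];Bb=[g(578,90,.012),g(553,460,.012)];R=[g(663,97,.034),g(631,475,.034)]
P=[g(10,25,.012),g(704,28,.012),g(655,484,.012),g(43,481,.012)]
for n,X in(("leg",L),("foot",F),("bar",B),("barbase",Bb),("barback",R),("plate",P)):
    X=np.array(X);print(n,X[:,:2].tolist(),"len",np.linalg.norm(np.diff(X,axis=0),axis=1))
an=lambda a,b:np.degrees(np.arctan2((b-a)[1],(b-a)[0]))-90
print("yaw bar(y axis, from low to hi y)",an(B[1],B[0]),an(Bb[1],Bb[0]),an(R[1],R[0]),"plate",an(P[3],P[0]),an(P[2],P[1]),an(P[0],P[1])+90,an(P[3],P[2])+90)
print("leg",an(L[3],L[0]),an(L[2],L[1]),"foot",an(F[1],F[0]))
bf=(B[0]+B[1])/2;lm=np.mean(L,0);fm=np.mean(F,0)
y=np.radians((an(B[1],B[0])+an(P[3],P[0])+an(P[2],P[1]))/3);N=np.array([[np.cos(y),-np.sin(y)],[np.sin(y),np.cos(y)]])
print("barmid",bf,"legmid",lm,"foot edge mid",fm,"leg-to-foot",np.linalg.norm((lm-fm)[:2]))
print("leg in nest frame",N.T@(lm-bf)[:2],"plate corners in nest",[(N.T@(p-bf)[:2]).round(4) for p in P])
```

```text
leg [[0.5024218949014895, 0.21537457680819777], [0.5097252890878117, 0.2162314807050993], [0.5212209610337545, 0.15817910288559836], [0.5137120932624631, 0.156750710976855]] len [0.0074 0.0592 0.0076]
foot [[0.441616704175672, 0.20415319476323746], [0.4533008065444127, 0.14515894474040553]] len [0.0601]
bar [[0.576272744106797, 0.2368760977122788], [0.5892740736497296, 0.12860266319023692]] len [0.1091]
barbase [[0.5783229273341106, 0.2350551133691822], [0.5922430668597194, 0.12204800662122345]] len [0.1139]
barback [[0.5949074783074452, 0.23906142813917464], [0.6089329151959259, 0.13091358711664908]] len [0.1091]
plate [[0.4222720580209608, 0.23453634417227923], [0.6090245558754426, 0.2556218791150707], [0.6250402057326545, 0.11756445329086315], [0.4372022249009981, 0.09653196066741376]] len [0.1879 0.139  0.189 ]
yaw bar(y axis, from low to hi y) 6.847216598634915 7.022281519123922 7.389311226204015 plate 6.17459649233588 6.617142676386877 6.441774442974776 6.38888024556897
leg 10.900962367848976 11.20094175270954 foot 11.202734808671224
barmid [0.5828 0.1827 0.034 ] legmid [0.5118 0.1866 0.072 ] foot edge mid [0.4475 0.1747 0.02  ] leg-to-foot 0.06541722932124454
leg in nest frame [-0.0701  0.012 ] plate corners in nest [array([-0.1535,  0.0698]), array([0.0344, 0.0694]), array([ 0.0346, -0.0696]), array([-0.1545, -0.069 ])]
```

>>> {"op": "carry_out", "data": {
  "moves": [
    [[0,0,0.55,0.0003,-0.0016,-0.02,-1],[0,0,0.55,0.0003,-0.0016,-0.02,-1],[0,0,0.55,0.0003,-0.0016,-0.02,-1],[0,0,0.55,0.0003,-0.0016,-0.02,-1],[0,0,0.55,0.0003,-0.0016,-0.02,-1],[0,0,0.55,0.0003,-0.0016,-0.02,-1],[0,0,0.55,0.0003,-0.0016,-0.02,-1],[0,0,0.55,0.0003,-0.0017,-0.02,-1],[0,0,0,0,0,-0.002,-1],[0,0,0,0,0,0,1],[0,0,0,0,0,0,1],[0,0,0,0,0,0,1],[0,0,0,0,0,0,1],[0,0,0,0,0,0,1],[0,0,0,0,0,0,1],[0,0,0,0,0,0,1],[0,0,0,0,0,0,1],[0,0,0,0,0,0,1]]
  ],
  "force": 60
}}

```text
time_s: 3.07
ee_pos: [0.5128, 0.1871, 0.0296]
eef_rot: [[-0.193, 0.981, 0.0], [0.981, 0.193, 0.0], [0.0, 0.001, -1.0]]
ft_force: [-2.7, 0.2, 6.9]
opening: 0.086
finger_force: 59.2
```

>>> {"op": "carry_out", "data": {
  "moves": [
    [[0,0,0,0,0,0.006,1],[0,0,0,0,0,0.006,1],[0,0,-6.75,0.0018,-0.0029,0,1],[0,0,-6.75,0.0018,-0.0029,0,1],[0,0,-6.75,0.0018,-0.0029,0,1],[0,0,-6.75,0.0018,-0.0029,0,1],[0,0,-6.75,0.0018,-0.0029,0,1],[0,0,-6.75,0.0018,-0.0029,0,1],[0,0,-6.75,0.0018,-0.0029,0,1],[0,0,-6.75,0.0018,-0.0029,0,1],[0,0,-6.75,0.0018,-0.0029,0,1],[0,0,-6.75,0.0018,-0.0029,0,1],[0,0,-6.75,0.0018,-0.0029,0,1],[0,0,-6.75,0.0018,-0.0029,0,1],[0,0,-6.75,0.0018,-0.0029,0,1],[0,0,-6.75,0.0014,-0.0027,0,1],[0,0,0,0,0,0,1],[0,0,0,0,0,0,1],[0,0,0,0,0,0,1]]
  ]
}}

```text
time_s: 4.65
ee_pos: [0.5371, 0.1467, 0.0408]
eef_rot: [[0.993, 0.119, -0.0], [0.119, -0.993, 0.0], [-0.0, -0.0, -1.0]]
ft_force: [0.1, 0.0, -2.5]
opening: 0.088
finger_force: 58.6
```

Run:
```python
from h import *
s=env.sense();im=env.capture("wrist");np.savez("w2.npz",im=im,**{k:s[k] for k in("eef_rot","ee_pos")})
cv2.imwrite("pics/w2.png",im[:,:,::-1]);print(s["ee_pos"],np.degrees(np.arctan2(s["eef_rot"][1,1],s["eef_rot"][0,1])),s["ft_force"])
```

```text
[0.53712136 0.14665361 0.04075467] -83.19334629870262 [ 0.12041205  0.02152908 -2.45263944]
```

View pics/w2.png

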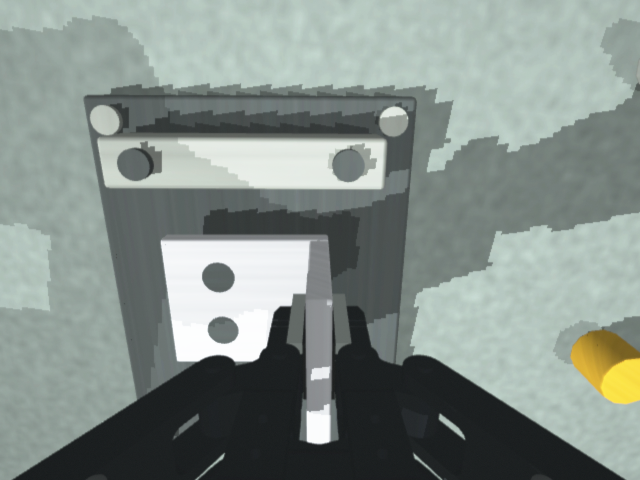

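The bracket is turned, with its foot edge (163–328, row 236) parallel to the bar edge (106–384, row 189) and centred to about 1 mm. Next I lower it and push it in.

>>> {"op": "carry_out", "data": {
  "moves": [
    [[0,0,0,0,0,-0.006,1],[0,0,0,0,-0.0007,-0.006,1],[0,0,0,0,0,0,1],[0,0,0,0.003,0.00034,0,1],[0,0,0,0.003,0.00034,0,1],[0,0,0,0.003,0.00034,0,1],[0,0,0,0.003,0.00034,0,1],[0,0,0,0.003,0.00034,0,1],[0,0,0,0.002,0.00023,0,1],[0,0,0,0,0,0,1],[0,0,0,0,0,0,1]]
  ]
}}

```text
time_s: 5.62
ee_pos: [0.5541, 0.1482, 0.0293]
eef_rot: [[0.993, 0.117, -0.001], [0.117, -0.993, 0.0], [-0.001, -0.0, -1.0]]
ft_force: [-4.2, 0.4, 8.9]
opening: 0.088
finger_force: 60.2
```

>>> {"op": "carry_out", "data": {
  "moves": [
    [[0,0,0,0.0015,0.00017,0,1],[0,0,0,0.0015,0.00017,0,1],[0,0,0,0.0015,0.00017,0,1],[0,0,0,0,0,0,1],[0,0,0,0,0,0,1]]
  ]
}}

```text
time_s: 6.03
ee_pos: [0.5583, 0.1487, 0.0293]
eef_rot: [[0.993, 0.117, -0.001], [0.117, -0.993, 0.0], [-0.001, -0.0, -1.0]]
ft_force: [-5.9, 1.2, 9.2]
opening: 0.088
finger_force: 60.3
```

>>> {"op": "carry_out", "data": {
  "moves": [
    [[0,0,0,0.0015,0.00017,0,1],[0,0,0,0.0015,0.00017,0,1],[0,0,0,0,0,0,1],[0,0,0,0,0,0,1]]
  ]
}}

```text
time_s: 6.37
ee_pos: [0.5586, 0.1488, 0.0294]
eef_rot: [[0.993, 0.117, -0.007], [0.117, -0.993, -0.001], [-0.007, -0.0, -1.0]]
ft_force: [-17.4, -1.3, 19.8]
opening: 0.083
finger_force: 62.0
```

Run:
```python
from h import *
s=env.sense();im=env.capture("wrist")
cv2.imwrite("pics/w3.png",cv2.resize(im[90:290,60:440,::-1],None,fx=2,fy=2));print(s["ee_pos"],s["ft_force"],s["moment"])
```

```text
[0.55862888 0.14875353 0.02939146] [-17.39441841  -1.31578852  19.80683424] [-0.19545915  2.58644497  0.08392263]
```

View pics/w3.png

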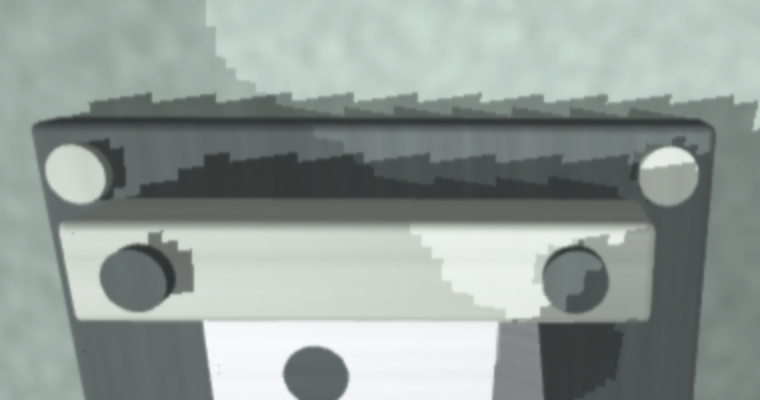

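The foot edge meets the bar along its whole width, centred to about 1 mm. I'll relieve the push, release, and rise.

>>> {"op": "carry_out", "data": {
  "moves": [
    [[0,0,0,-0.0025,-0.0003,0.002,1],[0,0,0,0,0,0,1],[0,0,0,0,0,0,1]]
  ]
}}

```text
time_s: 6.67
ee_pos: [0.5586, 0.1484, 0.03]
eef_rot: [[0.993, 0.116, -0.001], [0.116, -0.993, -0.0], [-0.001, -0.0, -1.0]]
ft_force: [-1.5, 0.9, -2.0]
opening: 0.082
finger_force: 58.7
```

>>> {"op": "carry_out", "data": {
  "moves": [
    [[0,0,0,0,0,-0.001,1],[0,0,0,0,0,0,1],[0,0,0,0,0,0,0.6],[0,0,0,0,0,0,0.4],[0,0,0,0,0,0,0.2],[0,0,0,0,0,0,0],[0,0,0,0,0,0,0],[0,0,0,0,0,0.015,0],[0,0,0,0,0,0.03,0],[0,0,0,0,0,0.04,0],[0,0,0,-0.01,0,0.04,0],[0,0,0,-0.02,0,0.03,0],[0,0,0,-0.02,0,0,0],[0,0,0,0,0,0,0],[0,0,0,0,0,0,0]]
  ]
}}

```text
time_s: 7.92
ee_pos: [0.5091, 0.1485, 0.1851]
eef_rot: [[0.993, 0.116, 0.001], [0.116, -0.993, 0.0], [0.001, -0.0, -1.0]]
ft_force: [0.3, 0.3, -0.1]
opening: 0.499
finger_force: 0.0
```

Run:
```python
from h import *
s=env.sense();im=env.capture("wrist");np.savez("w4.npz",im=im,**{k:s[k] for k in("eef_rot","ee_pos")})
p0=proj("wrist",[.57,.17,.03],s).astype(int);print(p0,s["ee_pos"],s["joint_positions"])
x,y=max(p0[0]-130,0),max(p0[1]-100,0);print(x,y)
cv2.imwrite("pics/w4.png",cv2.resize(im[y:y+195,x:x+260,::-1],None,fx=3,fy=3,interpolation=cv2.INTER_NEAREST))
```

```text
[300 129] [0.50912014 0.1484992  0.18514074] [ 1.35063942e-01  3.11438959e-02  1.82305523e+00 -2.53245616e-05
  1.28600689e+00  1.58999629e+00]
170 29
```

View pics/w4.png

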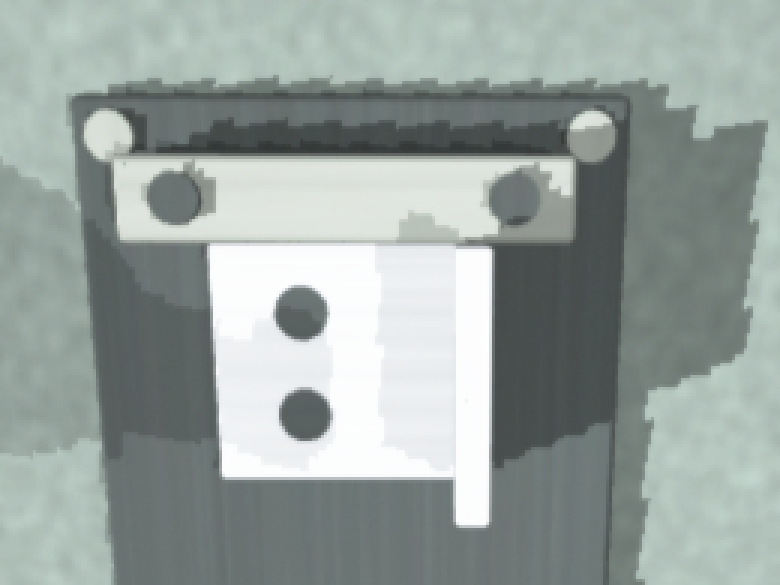

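The picture shows the bracket's foot and leg both on the bar, with the foot and leg edges along row 242–245, and the bracket released. Next is the valve.

>>> {"op": "carry_out", "data": {
  "moves": [
    [[0,0,5,0.0022,-0.0303,0.0071,-1],[0,0,5,0.0022,-0.0303,0.0071,-1],[0,0,5,0.0022,-0.0303,0.0071,-1],[0,0,5,0.0022,-0.0303,0.0071,-1],[0,0,5,0.0022,-0.0303,0.0071,-1],[0,0,5,0.0022,-0.0303,0.0071,-1],[0,0,5,0.0022,-0.0303,0.0071,-1],[0,0,5,0.0022,-0.0303,0.0071,-1],[0,0,5,0.0022,-0.0303,0.0071,-1],[0,0,5,0.0022,-0.0303,0.0071,-1],[0,0,5,0.0022,-0.0303,0.0071,-1],[0,0,5,0.0022,-0.0303,0.0071,-1],[0,0,0,0,0,0,-1],[0,0,0,0,0,0,-1],[0,0,0,0,0,0,-1]]
  ]
}}

```text
time_s: 9.22
ee_pos: [0.5355, -0.215, 0.2682]
eef_rot: [[0.399, 0.917, -0.002], [0.917, -0.399, 0.002], [0.001, -0.003, -1.0]]
ft_force: [-0.4, -0.3, 0.3]
opening: 1.003
finger_force: 0.0
```

Run:
```python
from h import *
s=env.sense();im=env.capture("wrist");np.savez("w5.npz",im=im,**{k:s[k] for k in("eef_rot","ee_pos")})
print(s["ee_pos"],s["joint_positions"],proj("wrist",[.558,-.235,.174],s))
cv2.imwrite("pics/w5.png",im[:,:,::-1])
```

```text
[ 0.53550477 -0.2150288   0.26818284] [-5.18757890e-01  8.62279199e-02  1.60735956e+00  4.99427131e-04
  1.45082755e+00 -1.08752302e-01] [364.80541864 252.01061377]
```

View pics/w5.png

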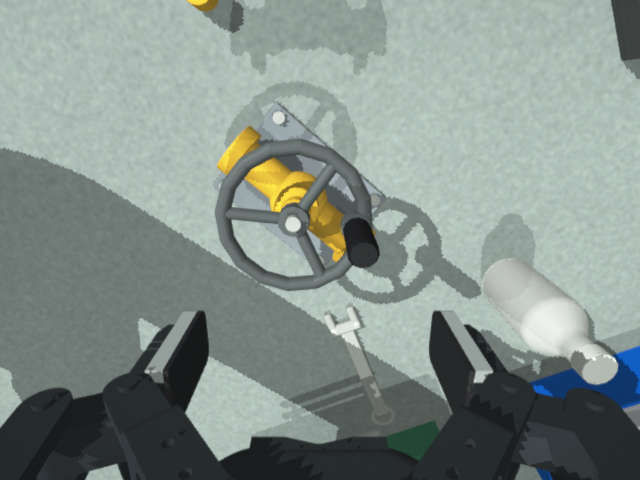

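The crank's top is centred at about (363,253), the hub top at (292,224), and the wheel rim spans columns 216–371.

Run:
```python
from h import *
np.set_printoptions(precision=4,suppress=True)
s=np.load("w5.npz");im=s["im"]
g=im.max(2).copy(); m=(g<45).astype(np.uint8); m[300:]=0
n,l,st,c=cv2.connectedComponentsWithStats(m)
for i in range(1,n):
    if st[i,4]>150: print(st[i],c[i])
h=onz("wrist",292,224,.122,s);k=onz("wrist",363,253,.174,s)
print(h,k,np.linalg.norm((h-k)[:2]),np.degrees(np.arctan2(*(k-h)[[1,0]])))
# rim ends through ray at its outer extents
print([onz("wrist",u,v,.108,s) for u,v in((216,214),(371,210),(300,139),(293,290))])
```

```text
[344 218  35  46 748] [358.3904 234.5668]
[ 0.5126 -0.2119  0.122 ] [ 0.5567 -0.2352  0.174 ] 0.049831588977309375 -27.884755660200895
[array([ 0.4573, -0.1833,  0.108 ]), array([ 0.5731, -0.23  ,  0.108 ]), array([ 0.5438, -0.1566,  0.108 ]), array([ 0.4858, -0.2697,  0.108 ])]
```

>>> {"op": "carry_out", "data": {
  "moves": [
    [[0,0,0,0.011,-0.009,-0.01,-1],[0,0,0,0.011,-0.009,-0.015,-1],[0,0,0,0,0,-0.022,-1],[0,0,0,0,0,-0.022,-1],[0,0,0,0,0,-0.022,-1],[0,0,0,0,0,-0.022,-1],[0,0,0,0,0,-0.022,-1],[0,0,0,0,0,0,-1],[0,0,0,0,0,0,0],[0,0,0,0,0,0,1],[0,0,0,0,0,0,1],[0,0,0,0,0,0,1],[0,0,0,0,0,0,1],[0,0,0,0,0,0,1],[0,0,0,0,0,0,1],[0,0,0,0,0,0,1],[0,0,0,0,0,0,1]]
  ],
  "force": 60
}}

```text
time_s: 10.68
ee_pos: [0.5591, -0.2339, 0.1367]
eef_rot: [[0.397, 0.918, 0.004], [0.918, -0.397, -0.002], [-0.0, 0.004, -1.0]]
ft_force: [2.7, -0.5, 6.2]
opening: 0.238
finger_force: 59.6
```

```bash
python3 -c "
from h import *
s=env.sense();print(s['ee_pos'],s['ft_force'],s['opening']*85)"
```

```text
[ 0.55913284 -0.23393885  0.13670108] [ 2.65363194 -0.52955433  6.18216946] 20.267282860487555
```

```bash
cat >> h.py <<'E'
def arc(t0,step,n,R=50):
    t=np.radians(t0+step*np.arange(n+1));p=R*np.c_[np.cos(t),np.sin(t)]
    for d in np.diff(p,axis=0):print("%.1f,%.1f"%tuple(d),end=" | ")
    print()
E
python3 -c "
from h import *
arc(-26,-15,7)"
```

```text
-7.2,-10.9 | -9.8,-8.6 | -11.7,-5.8 | -12.8,-2.6 | -13.0,0.8 | -12.4,4.1 | -10.9,7.2 |
```

>>> {"op": "carry_out", "data": {
  "moves": [
    [[0,0,0,-0.0072,-0.0109,0.001,1],[0,0,0,-0.0098,-0.0086,0.001,1],[0,0,0,-0.0117,-0.0058,0,1],[0,0,0,-0.0128,-0.0026,0,1],[0,0,0,0,0,0,1],[0,0,0,0,0,0,1]]
  ]
}}

```text
time_s: 11.18
ee_pos: [0.5141, -0.2596, 0.1367]
eef_rot: [[0.398, 0.918, -0.003], [0.918, -0.398, 0.004], [0.002, -0.004, -1.0]]
ft_force: [-3.3, 6.0, 4.5]
opening: 0.24
finger_force: 60.1
```

>>> {"op": "carry_out", "data": {
  "moves": [
    [[0,0,0,-0.013,0.0008,0,1],[0,0,0,-0.0124,0.0041,0,1],[0,0,0,-0.0109,0.0072,0,1],[0,0,0,0,0,0,1],[0,0,0,0,0,0,1]]
  ]
}}

```text
time_s: 11.6
ee_pos: [0.4803, -0.2455, 0.1367]
eef_rot: [[0.397, 0.918, 0.002], [0.918, -0.397, 0.006], [0.006, -0.0, -1.0]]
ft_force: [8.3, 12.3, -0.4]
opening: 0.243
finger_force: 60.9
```

Run:
```python
from h import *
from scipy.optimize import least_squares
P=np.array([(0.5591,-0.2339),(0.5141,-0.2596),(0.4803,-0.2455)])
r=least_squares(lambda c:np.linalg.norm(P-c,axis=1)-.05,[.513,-.2115],xtol=1e-12)
c=r.x;print(c,r.fun*1e3,np.degrees(np.arctan2(*(P-c).T[::-1])))
```

```text
[ 0.51529224 -0.20968903] [ 0.05287968 -0.07479223  0.0687782 ] [ -28.92784789  -91.36838505 -134.33749344]
```

Run:
```python
from h import *
c=np.array([.5153,-.2097])*1e3;q=np.array([479.7,-248.8])
for k in range(1,27):
    t=np.radians(-132-12*k);p=(c+50*np.array([np.cos(t),np.sin(t)])).round(1);d=p-q;q=p
    print(-132-12*k,d.round(1),end=" ")
```

```text
-144 [-4.9  9.7] -156 [-5.2  9.1] -168 [-3.2  9.9] -180 [-1.1 10.4] -192 [ 1.1 10.4] -204 [3.2 9.9] -216 [5.2 9.1] -228 [7.  7.8] -240 [8.5 6.1] -252 [9.5 4.3] -264 [10.3  2.1] -276 [10.4  0. ] -288 [10.3 -2.1] -300 [ 9.5 -4.3] -312 [ 8.5 -6.1] -324 [ 7.  -7.8] -336 [ 5.2 -9.1] -348 [ 3.2 -9.9] -360 [  1.1 -10.4] -372 [ -1.1 -10.4] -384 [-3.2 -9.9] -396 [-5.2 -9.1] -408 [-7.  -7.8] -420 [-8.5 -6.1] -432 [-9.5 -4.3] -444 [-10.3  -2.1]
```

>>> {"op": "carry_out", "data": {
  "moves": [
    [[0,0,0,-0.0049,0.0097,0,1],[0,0,0,0,0,0,1],[0,0,0,0,0,0,1]]
  ]
}}

```text
time_s: 11.85
ee_pos: [0.4745, -0.2382, 0.1367]
eef_rot: [[0.397, 0.918, -0.001], [0.918, -0.397, 0.002], [0.002, -0.001, -1.0]]
ft_force: [2.3, 4.4, 0.3]
opening: 0.237
finger_force: 61.2
```

>>> {"op": "carry_out", "data": {
  "moves": [
    [[0,0,0,-0.0052,0.0091,0,1],[0,0,0,0,0,0,1],[0,0,0,0,0,0,1]]
  ]
}}

```text
time_s: 12.1
ee_pos: [0.4705, -0.2314, 0.1368]
eef_rot: [[0.397, 0.918, 0.003], [0.918, -0.397, -0.002], [-0.001, 0.003, -1.0]]
ft_force: [6.8, -2.6, -5.4]
opening: 0.241
finger_force: 61.4
```

>>> {"op": "carry_out", "data": {
  "moves": [
    [[0,0,0,-0.0032,0.0099,0,1],[0,0,0,0,0,0,1],[0,0,0,0,0,0,1]]
  ]
}}

```text
time_s: 12.35
ee_pos: [0.4702, -0.2298, 0.1373]
eef_rot: [[0.398, 0.917, 0.011], [0.917, -0.398, -0.018], [-0.012, 0.017, -1.0]]
ft_force: [20.6, -34.6, -27.2]
opening: 0.24
finger_force: 60.8
```

>>> {"op": "carry_out", "data": {
  "moves": [
    [[0,0,0,0.0026,-0.0074,0,1],[0,0,0,0,0,0,1],[0,0,0,0,0,0,1],[0,0,0,0,0,0,1]]
  ]
}}

```text
time_s: 12.68
ee_pos: [0.4704, -0.2305, 0.1371]
eef_rot: [[0.398, 0.917, 0.003], [0.917, -0.398, -0.004], [-0.003, 0.005, -1.0]]
ft_force: [9.1, -6.8, -6.6]
opening: 0.236
finger_force: 63.1
```

Run:
```python
from h import *
s=env.sense();c=np.array([.5153,-.2097]);p=s["ee_pos"][:2];g=s["ee_pos"]-.0187*s["eef_rot"][:,2]
for q in(p,g[:2]):print(q,np.linalg.norm(q-c),np.degrees(np.arctan2(*(q-c)[::-1])))
print(s["ft_force"],s["eef_rot"][:,2])
q=np.array([466.4,-220.1])+[2.6,-7.4];print(q)
```

```text
[ 0.470433   -0.23052697] 0.049465240781450676 -155.0995798231815
[ 0.47036796 -0.23044746] 0.049490861092918295 -155.21476728195358
[ 9.11938011 -6.8286159  -6.57465171] [ 0.00347808 -0.00425145 -0.99998491]
[ 469.  -227.5]
```

The stop is at −155.2° on the circle. Next I work out the two-turn back-off in 18° rows.

```bash
python3 -c "
from h import *
arc(-159,18,20)"
```

```text
7.8,-13.5 | 11.6,-10.5 | 14.3,-6.4 | 15.6,-1.6 | 15.3,3.3 | 13.5,7.8 | 10.5,11.6 | 6.4,14.3 | 1.6,15.6 | -3.3,15.3 | -7.8,13.5 | -11.6,10.5 | -14.3,6.4 | -15.6,1.6 | -15.3,-3.3 | -13.5,-7.8 | -10.5,-11.6 | -6.4,-14.3 | -1.6,-15.6 | 3.3,-15.3 |
```

First a short piece, to check tracking (6 rows).

>>> {"op": "carry_out", "data": {
  "moves": [
    [[0,0,0,0.0078,-0.0135,-0.001,1],[0,0,0,0.0116,-0.0105,0,1],[0,0,0,0.0143,-0.0064,0,1],[0,0,0,0.0156,-0.0016,0,1],[0,0,0,0.0153,0.0033,0,1],[0,0,0,0.0135,0.0078,0,1],[0,0,0,0,0,0,1],[0,0,0,0,0,0,1]]
  ]
}}

```text
time_s: 13.35
ee_pos: [0.5473, -0.2476, 0.1369]
eef_rot: [[0.396, 0.918, -0.002], [0.918, -0.396, 0.002], [0.001, -0.002, -1.0]]
ft_force: [-1.8, 6.9, 10.1]
opening: 0.241
finger_force: 65.0
```

>>> {"op": "carry_out", "data": {
  "moves": [
    [[0,0,0,0.0105,0.0116,0.001,1],[0,0,0,0.0064,0.0143,0,1],[0,0,0,0.0016,0.0156,0,1],[0,0,0,-0.0033,0.0153,0,1],[0,0,0,-0.0078,0.0135,0,1],[0,0,0,-0.0116,0.0105,0,1],[0,0,0,-0.0143,0.0064,0,1],[0,0,0,0,0,0,1],[0,0,0,0,0,0,1]]
  ]
}}

```text
time_s: 14.1
ee_pos: [0.5273, -0.1601, 0.137]
eef_rot: [[0.396, 0.918, -0.002], [0.918, -0.396, 0.001], [0.0, -0.002, -1.0]]
ft_force: [-2.4, 2.2, 5.3]
opening: 0.235
finger_force: 64.4
```

>>> {"op": "carry_out", "data": {
  "moves": [
    [[0,0,0,-0.0156,0.0016,0,1],[0,0,0,-0.0153,-0.0033,0,1],[0,0,0,-0.0135,-0.0078,0,1],[0,0,0,-0.0105,-0.0116,0,1],[0,0,0,-0.0064,-0.0143,0,1],[0,0,0,-0.0016,-0.0156,0,1],[0,0,0,0.0033,-0.0153,0,1],[0,0,0,0,0,0,1],[0,0,0,0,0,0,1]]
  ]
}}

```text
time_s: 14.85
ee_pos: [0.4698, -0.2289, 0.137]
eef_rot: [[0.398, 0.917, 0.001], [0.917, -0.398, -0.001], [-0.001, 0.001, -1.0]]
ft_force: [1.0, -2.0, 3.0]
opening: 0.237
finger_force: 64.3
```

>>> {"op": "carry_out", "data": {
  "moves": [
    [[0,0,0,0.0078,-0.0135,0,1],[0,0,0,0.0116,-0.0105,0,1],[0,0,0,0.0143,-0.0064,0,1],[0,0,0,0.0156,-0.0016,0,1],[0,0,0,0.0153,0.0033,0,1],[0,0,0,0.0135,0.0078,0,1],[0,0,0,0.0105,0.0116,0,1],[0,0,0,0.0064,0.0143,0,1],[0,0,0,0.0016,0.0156,0,1],[0,0,0,-0.0033,0.0153,0,1],[0,0,0,0,0,0,1],[0,0,0,0,0,0,1]]
  ]
}}

```text
time_s: 15.85
ee_pos: [0.5618, -0.1898, 0.137]
eef_rot: [[0.395, 0.919, -0.002], [0.919, -0.395, 0.001], [0.001, -0.002, -1.0]]
ft_force: [-2.1, 2.3, 5.5]
opening: 0.238
finger_force: 64.8
```

>>> {"op": "carry_out", "data": {
  "moves": [
    [[0,0,0,-0.0078,0.0135,0,1],[0,0,0,-0.0116,0.0105,0,1],[0,0,0,-0.0143,0.0064,0,1],[0,0,0,-0.0156,0.0016,0,1],[0,0,0,-0.0153,-0.0033,0,1],[0,0,0,-0.0135,-0.0078,0,1],[0,0,0,-0.0105,-0.0116,0,1],[0,0,0,-0.0064,-0.0143,0,1],[0,0,0,-0.0016,-0.0156,0,1],[0,0,0,0.0033,-0.0153,0,1],[0,0,0,0,0,0,1],[0,0,0,0,0,0,1],[0,0,0,0,0,0,1]]
  ]
}}

```text
time_s: 16.93
ee_pos: [0.4694, -0.2279, 0.137]
eef_rot: [[0.397, 0.918, 0.0], [0.918, -0.397, -0.001], [-0.001, 0.0, -1.0]]
ft_force: [0.5, -2.4, 4.1]
opening: 0.237
finger_force: 64.4
```

Run:
```python
from h import *
from scipy.optimize import least_squares
s=env.sense();e=s["ee_pos"];print(e,s["ft_force"])
P=np.array([(.5473,-.2476),(.5273,-.1601),(.4698,-.2289),e[:2]])
r=least_squares(lambda c:np.linalg.norm(P-c,axis=1)-.05,[.513,-.2115],xtol=1e-12);c=r.x
A=np.vstack([P,[(.4704,-.2305)]])-c
print(c,r.fun*1e3,np.degrees(np.arctan2(A[:,1],A[:,0])))
```

```text
[ 0.4693518  -0.22786338  0.13699984] [ 0.52366229 -2.36357997  4.08710314]
[ 0.51562542 -0.20881273] [0.07724804 0.09217643 0.03466583 0.04173611] [ -50.76413216   76.52259664 -156.33008127 -157.62325263 -154.38055643]
```

>>> {"op": "carry_out", "data": {
  "moves": [
    [[0,0,0,0.0011,-0.0026,0,1],[0,0,0,0,0,0,1],[0,0,0,0,0,0,1],[0,0,0,0,0,0,1]]
  ]
}}

```text
time_s: 17.27
ee_pos: [0.4701, -0.2296, 0.137]
eef_rot: [[0.396, 0.918, -0.001], [0.918, -0.396, 0.001], [0.0, -0.001, -1.0]]
ft_force: [0.3, 1.1, 5.8]
opening: 0.238
finger_force: 64.7
```

Run:
```python
from h import *
s=env.sense();e=s["ee_pos"][:2]-[.51563,-.20881];print(s["ee_pos"],s["ft_force"],np.degrees(np.arctan2(e[1],e[0])),s["joint_velocities"].round(3))
a=env.capture("top");cv2.imwrite("pics/end.png",a[:,:,::-1])
```

```text
[ 0.47012983 -0.22956226  0.13700239] [0.32498323 1.06152922 5.77132055] -155.48265301186618 [ 0.002  0.001  0.001 -0.    -0.001  0.   ]
```

View pics/end.png

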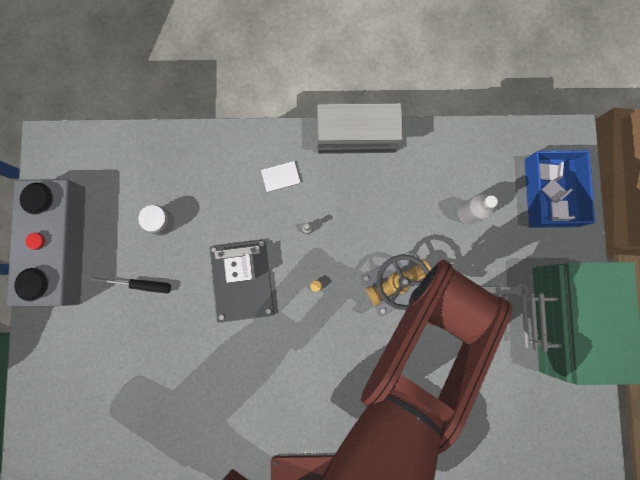

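The bracket is seated at the bar, around (238,266), and nothing else has moved. The wheel is about 1° short, so I'll make a last small nudge.

>>> {"op": "carry_out", "data": {
  "moves": [
    [[0,0,0,0.0005,-0.0012,0,1],[0,0,0,0,0,0,1],[0,0,0,0,0,0,1],[0,0,0,0,0,0,1]]
  ]
}}

```text
time_s: 17.65
ee_pos: [0.4706, -0.2306, 0.137]
eef_rot: [[0.396, 0.918, -0.001], [0.918, -0.396, 0.001], [0.001, -0.001, -1.0]]
ft_force: [-1.6, 1.4, 6.3]
opening: 0.241
finger_force: 64.8
```

Run:
```python
from h import *
s=env.sense();e=s["ee_pos"][:2]-[.51563,-.20881];print(np.degrees(np.arctan2(e[1],e[0])),s["ft_force"],s["finger_force"])
print(env.job_done())
```

```text
-154.24960678656245 [-1.55316103  1.35921173  6.3045839 ] 64.7849295171909
the job is handed in; nothing more can be done
None
```

The job is handed in at 17.65 s: the bracket is turned and seated against the bar, about 1 mm off centre. The valve was shut to its stop, then backed off two turns (within about 1° by my measurement), with the handle still gripped.

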